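Close up a fuse-switch base with its hook-on cover

TASK

This fuse-switch base is ready to be closed: drop the piece of channel that was left lying across its open top into the scrap bin, then fit the loose cover. Hold the cover tilted to hook its two hooks under the steel rod at one end of the base, swing it down and press its free end until the spring catch snaps over it, so that it sits level and fully home on the rim all round. Use a light hand, the mouldings crack if the cover is forced, and leave the other things on the bench where they are.

Things in the scene. Friction and masses are not known exactly. Their poses are not given: they have to be found in the camera images.
- base: The fuse-switch base, fixed: an open black tray 180 x 104 mm (x, y), 5 mm walls, on a metal plate 220 x 130 x 4 mm. Origin on the bench under its centre, z up. Rim 64 mm above the origin. Its -x end, towards the robot, is the hook end: the end wall there is only 30 mm high and a steel rod runs across. The +x end has a full wall with a spring catch. Inside 94 mm wide, empty above z = 36 mm.
- rim (a point): Centre of the base's open top at rim height, (0, 0, 64) mm in the base's frame, same axes. The rim is the top of the side walls (x -72 to +90 mm) and of the +x wall; beside the rod (x -90 to -72) the side walls are 5 mm lower. The mouldings take up to 40 N between cover and base.
- rod (a point): Middle of the axis of the fixed steel rod, 8 mm in diameter, that runs along y across the hook end of the base: (-80, 0, 57) mm in the base's frame.
- catch (a joint): Angle (rad) of the spring catch, a steel leaf 30 mm wide standing outside the middle of the base's +x wall, up to 83 mm above the bench, hinged at 22 mm. 0 at rest; grows as it is pushed outwards (+x of the base). The cover's end, pressed down, pushes it about 0.1 rad aside with 4 to 12 N, then it springs back over the plate.
- catch_lip (a point): Lower edge of the catch's lip, which slopes inwards and down at 30 degrees from upright: (87, 0, 71.5) mm in the base's frame at rest, about 4 mm inside the end of a seated cover and just above its plate.
- cover: The loose cover, 0.2 to 0.45 kg, right way up on the bench: grey plate, x -86 to +90, y +-52 mm, underside at z = 18, top at z = 24 mm. Origin on the plane it rests on, z up. A skirt hangs under the +x (free) end: x 79 to 83, y +-44, z 0 to 18. Two hooks under the -x end. Seated, it has the base's axes and its origin lies 46 mm above the base's origin, with 2 mm play in x and y.
- hooks (a point): Middle of the space for the rod in the two hooks, (-80, 0, 11.5) mm in the cover's frame. Each hook, at y 26 to 45 mm either side, is a leg (x -74 to -69, z 0 to 18) with a toe pointing to -x (x -84 to -74, z 0 to 5): the space is 13 mm high, between toe and plate, open to -x. Fully pushed on, the legs touch the rod 2 mm beyond this point.
- grip (a point): Middle of the bar of the black bow handle on the cover, (15, 0, 50) mm in the cover's frame. The bar lies along y, 14 mm thick (x), 16 mm high (z 42 to 58), flat sides, 60 mm free between its posts and 18 mm of air below it.
- cover_front (a point): Middle of the plate's underside at the cover's free end (catch end): (88, 0, 18) mm in the cover's frame.
- cover_rear (a point): Underside of the plate by the hooks: (-72, 0, 18) mm in the cover's frame.
- offcut: The piece to throw away: a rigid yellow U-channel 140 mm long (its x), 24 mm wide, 20 mm high, open side up, 60 g, lying across the two side walls of the base. Origin at the centre of its underside.
- scrap_bin: The scrap bin, fixed: a black open box 240 x 170 mm (x, y), 90 mm high, 4 mm walls, with two short pieces of channel, 20 mm high, on its floor. The larger of the two bins. Origin under its centre, z up.
- fuse_link: Bystander: white ceramic fuse with metal blades, 79 x 48 x 30 mm, on the far part of the bench. Origin under its centre.
- pin_strip: Bystander: yellow bar 220 x 22 x 10 mm with six upright 30 mm steel pins, on the far part of the bench. Origin under its centre. A small fixed bin of pins (100 x 100 x 50 mm) stands beside it.
- screwdriver: Bystander: a screwdriver with a black handle, about 200 mm long, on the far part of the bench. Its x runs from handle to tip.
Things that resemble listed ones, but are neither listed nor needed, are in the scene too. What is shaped like the offcut but turquoise or white is not meant.

How it is judged:
By the outcome, as a careful person would: the job done as asked, in the order asked, and still so for the second after the job is handed in, with the robot touching nothing.
It also fails if it takes over 58 s, if anything falls off the work surface, if the arm or the gripper's body presses on something with over 40 N, if the wrist force passes 120 N, or if a joint passes its speed limit or range.

ROBOT

A 6-joint arm with a two-finger parallel gripper is mounted at the origin on the work surface. World frame = base frame: x ahead of the robot, y to its left, z up, the work surface at z = 0. Lengths are in m, angles in rad, forces in N, time in s.
With the tool pointing down it reaches from about 0.35 to 0.975 m from the base axis. Payload 4.9 kg.
Tool frame: the origin (TCP) lies at the very end of the fingers, on their centre line; the grasp point (between the pads) lies 19 mm behind it; z points along the fingers, y is the line along which they close (so a half turn about z gives the same grasp; the last joint's range is limited). The gripper opens to 85 mm and grips with 20 to 120 N. Pads are 22 mm wide; open, the fingers measure 114 mm over their backs; the gripper's body (76 mm by 85 mm) begins 54 mm behind the grasp point. The pads swing forward as they close: fully open they stand 13 mm farther back than shut.
Start: joints at [-1.252, 0.053, 1.613, -0, 1.476, -0.119], TCP at [0.265, -0.566, 0.231] pointing down, gripper open.
Joint ranges: [-3.01, 3.01], [-1.01, 2.22], [0.06, 2.58], [-1.02, 4.17], [0.09, 2.62], [-3.14, 3.14]. Speed limits (rad/s): [2.57, 2.57, 3.14, 3.14, 3.14, 3.14].

INTERFACE

Orientations are given as a unit quaternion [w, x, y, z].
In Python, from plant import * gives the robot as it stands.
- The arm moves only by the tool jog_arm, never from a script. Its argument "moves" is a list that holds one entry, the list of rows, each a list of 7 numbers: the finger opening in cm, from 0 to 8.54, then the shift along the tool's x, y, z in cm, then the turn, a rotation vector about the tool's x, y, z in rad. A call has 1 to 20 rows; each row shifts and turns the commanded pose from where the row before left it, along the tool's axes as they then stand; what a row does not reach is not made up. A row lasts 1/12 s, in which the tool goes at most 41.7 mm and 7.16 degrees, less where a joint would pass 70% of its speed; a pose out of reach is approached as far as the arm can. A call is refused whole if a number of a shift passes 4.17 or a number of a turn 0.125, either way. A call with a gripper value outside its range is refused whole. The fingers move at their own pace and stop on an object; the grip force is fixed at half the most. Time passes only in rows, so rows that do not move let the fingers close. It gives the time, the measured TCP pose, the force, the opening and the grip force at its end, in the units of the state.
- state(): the state, without advancing time (a new reading comes with each control period).
- grab_frame(name): name is "scene" or "top"; returns a dict with "color" (400x640x3 uint8, blue, green, red), "depth" (400x640 float32, m along the optical axis (not along the pixel's ray), 0 where there is no reading), "fx", "fy", "cx", "cy" (pixels), "R" (3x3) and "t" (3): a world point X has camera coordinates R X + t. Camera axes: x right, y down, z forward; pixel columns grow to the right and rows downward; lengths in m; the calibration is good to about 2 mm. A picture is of the moment at which its call begins.
- job_done(): hands the job in; it is judged then, once.
Trained networks look in a picture, given as the dict that the camera call returned (one of the last four; its "shot" number tells which), for a name from the list of things; names that differ only in an ending like _2 or _b are one class to them, and where a whole thing is asked for, a point or a joint stands for the part that bears it (a point fixed in the world has none). Each returns a list of dicts, best first, with "p" (0 to 1); they miss things now and then, are a little off and sometimes report something else, mostly with a low value. They report only what shows in the picture. A call takes as long as a camera call. They do not tell look-alikes from the thing itself.
- recognise(name, picture): "rect" ([centre column, centre row, width, height] in pixels, round what is visible of it).
- regions_of(name, picture): "pixels" (400x640 bool, what is visible of it) and "rect" ([centre column, centre row, width, height] in pixels, round what is visible of it).
The state is a dict: "time": time; "joint_pos": joint angles; "joint_vel": joint speeds; "joint_efforts": joint torques, N m; "tool_pos": TCP position; "tool_rot": TCP orientation; "contact_force": force on the tool from outside, world axes, zero at the start; "ft_torque": the same for the moment, N m; "gripper_width": opening from 0.0 (shut) to 1.0 (fully open); "grasp_force": force on a finger pad.
Only numpy, scipy, OpenCV 4.12 (cv2) and the standard library are available. Lean on these libraries where they do the work, as an engineer would, in place of code of your own. Each camera call takes 0.05 s, during which the arm holds its last target. There are 200 camera calls.

## Working session

There is one attempt and no reset: what is moved stays moved. The work goes in short steps, Python scripts to look and compute and a tool call to move; the robot and the scene stay as the last step left them, time stands still between calls to the robot, and variables do not carry over. Pictures are saved under pics/ and viewed, at most 10 in all, crops included, and the job is handed in when it is done.

Besides the shell and the picture viewer there is one more tool, called after "Emit:" by a JSON object that holds its "api" and its "payload". jog_arm: Moves the arm, as the interface text tells. Its arguments: {"type":"object","properties":{"moves":{"type":"array"}},"required":["moves"]}

```bash
ls; mkdir -p pics
python3 - <<'E'
from plant import *
import cv2,numpy as np,pickle
s=state();print(s['time'],s['tool_pos'],s['tool_rot'],s['gripper_width'])
fs={}
for n in("scene","top"):
    f=grab_frame(n);fs[n]=f;cv2.imwrite(f"pics/{n}0.png",f["color"])
    for k in("base","cover","offcut","scrap_bin","grip","catch","rod"):
        try:
            for r in regions_of(k,f)[:3]:
                m=r["pixels"]&(f["depth"]>0);v,u=np.nonzero(m);z=f["depth"][m]
                P=np.c_[(u-f["cx"])/f["fx"]*z,(v-f["cy"])/f["fy"]*z,z];P=(P-f["t"])@f["R"]
                print(n,k,round(r["p"],2),np.round(r["rect"]),np.round(np.median(P,0),3),np.round(np.percentile(P,2,axis=0),3),np.round(np.percentile(P,98,axis=0),3))
        except Exception as e: print(n,k,e)
    print(n,f["fx"],f["R"].tolist(),f["t"])
pickle.dump(fs,open("f0.pkl","wb"))
cv2.imwrite("pics/both0.png",cv2.resize(np.vstack([fs["scene"]["color"],fs["top"]["color"]]),(480*1,600)))
E
```

```text
pics
0.0 [ 0.2647787  -0.56545704  0.23005904] [-1.01831482e-03  9.76135926e-01  2.17158020e-01 -1.04572000e-04] 0.9985784895535725
scene base 0.76 [301. 206.  80.  60.] [ 0.561 -0.015  0.03 ] [ 0.45  -0.096  0.002] [0.648 0.04  0.067]
scene cover 0.88 [390. 270.  65.  60.] [0.52  0.323 0.025] [0.419 0.258 0.004] [0.59  0.379 0.059]
scene offcut 0.85 [407. 213.  40.  33.] [0.305 0.191 0.013] [0.285 0.122 0.001] [0.316 0.259 0.022]
scene offcut 0.77 [327. 141.  36.  14.] [ 0.226 -0.291  0.014] [ 0.174 -0.352 -0.001] [ 0.271 -0.231  0.023]
scene offcut 0.61 [311. 189.  19.  32.] [ 0.505 -0.025  0.072] [ 0.437 -0.172  0.002] [0.536 0.035 0.087]
scene scrap_bin 0.67 [255. 153.  86.  63.] [ 0.51  -0.366  0.048] [ 0.387 -0.443  0.003] [ 0.633 -0.255  0.092]
scene scrap_bin 0.3 [392. 272.  63.  56.] [0.521 0.324 0.025] [0.421 0.26  0.005] [0.59  0.38  0.059]
scene grip 0.66 [393. 270.  63.  56.] [0.519 0.323 0.025] [0.41  0.258 0.001] [0.59  0.38  0.059]
scene catch 0.67 [273. 207.   2.  19.] [ 0.634 -0.05   0.059] [ 0.629 -0.067  0.024] [ 0.637 -0.038  0.084]
scene 401.0467302141466 [[-0.7
[... 819 characters left out ...]
.002] [ 0.627 -0.263  0.092]
top scrap_bin 0.51 [327. 191.  57.  80.] [ 0.551 -0.038  0.01 ] [ 0.434 -0.107 -0.001] [0.645 0.036 0.068]
top grip 0.64 [211. 203.  49.  66.] [0.499 0.31  0.024] [ 0.413  0.249 -0.   ] [0.587 0.374 0.058]
top catch 0.56 [332. 156.   7.   3.] [ 0.627 -0.056  0.08 ] [ 0.622 -0.068  0.073] [ 0.634 -0.044  0.087]
top rod 0.9 [325. 189.  53.  80.] [ 0.551 -0.038  0.01 ] [ 0.431 -0.109 -0.001] [0.645 0.036 0.068]
top 477.38794425140736 [[-0.0010393917331322814, -0.9999437808129805, 0.010552482090326012], [-0.998867885770718, 0.00053629085593421, -0.04756741708410871], [0.04755908368293921, -0.010589976655280995, -0.9988122876465224]] [0.00233576 0.4898926  1.45641657]
```

Run:
```python
import cv2,pickle,numpy as np
fs=pickle.load(open("f0.pkl","rb"))
a=cv2.resize(fs["top"]["color"][130:300,170:490],None,fx=2.5,fy=2.5,interpolation=cv2.INTER_CUBIC)[:, :800]
cv2.imwrite("pics/topc.png",a)
b=cv2.resize(fs["scene"]["color"][110:310,200:450],None,fx=3,fy=3,interpolation=cv2.INTER_CUBIC)
cv2.imwrite("pics/scc.png",b)
f=fs["top"];d=f["depth"];v,u=np.nonzero(d>0);z=d[d>0]
P=(np.c_[(u-f["cx"])/f["fx"]*z,(v-f["cy"])/f["fy"]*z,z]-f["t"])@f["R"]
def box(x0,x1,y0,y1,z0,z1):
    m=np.all((P>[x0,y0,z0])&(P<[x1,y1,z1]),1);Q=P[m]
    r=cv2.minAreaRect((Q[:,:2]*1000).astype(np.float32));print(len(Q),np.round(Q.mean(0),4),r)
print("floor",np.median(P[(abs(P[:,2])<.01)][:,2]))
box(.4,.62,.22,.4,.014,.034)   #cover plate
box(.4,.62,.22,.4,.045,.07)  #bar
box(.42,.66,-.12,.05,.055,.068) #rim
box(.42,.66,-.13,.06,.078,.1) #offcut flanges
box(.42,.66,-.13,.06,.0,.01) #plate
box(.36,.66,-.47,-.24,.08,.1) #bin
```

```text
floor -0.0004258937759991822
1815 [0.4988 0.3105 0.0234] ((500.18218994140625, 311.72772216796875), (175.92138671875, 104.75689697265625), 16.824289321899414)
143 [0.5125 0.3143 0.0559] ((512.68798828125, 315.3316345214844), (14.489730834960938, 84.3293685913086), 16.6213321685791)
456 [ 0.5249 -0.0366  0.0629] ((539.9736938476562, -43.71448516845703), (137.2937774658203, 181.4749298095703), 78.07755279541016)
166 [ 0.524  -0.0386  0.083 ] ((556.6260986328125, -57.55281066894531), (139.11790466308594, 145.15618896484375), 68.60575103759766)
1926 [ 0.5379 -0.0344  0.0045] ((540.1715087890625, -35.23212432861328), (186.8817138671875, 236.6563720703125), 89.94801330566406)
866 [ 0.5201 -0.3576  0.0887] ((505.7643127441406, -355.3228759765625), (250.7991180419922, 181.7157745361328), 5.5997443199157715)
```

View pics/topc.png

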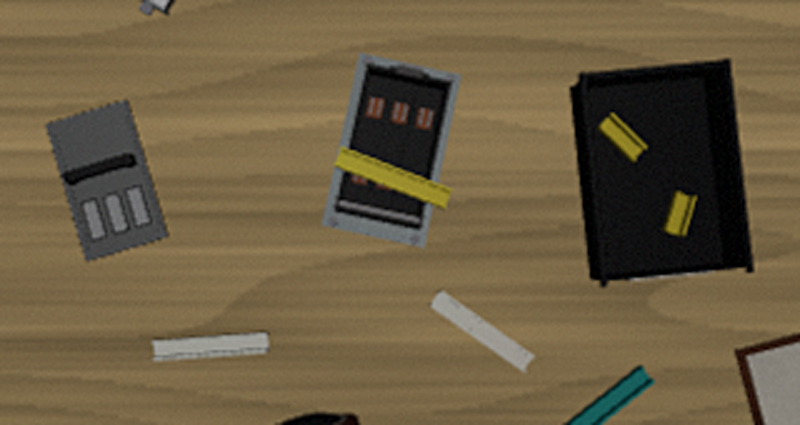

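View pics/scc.png

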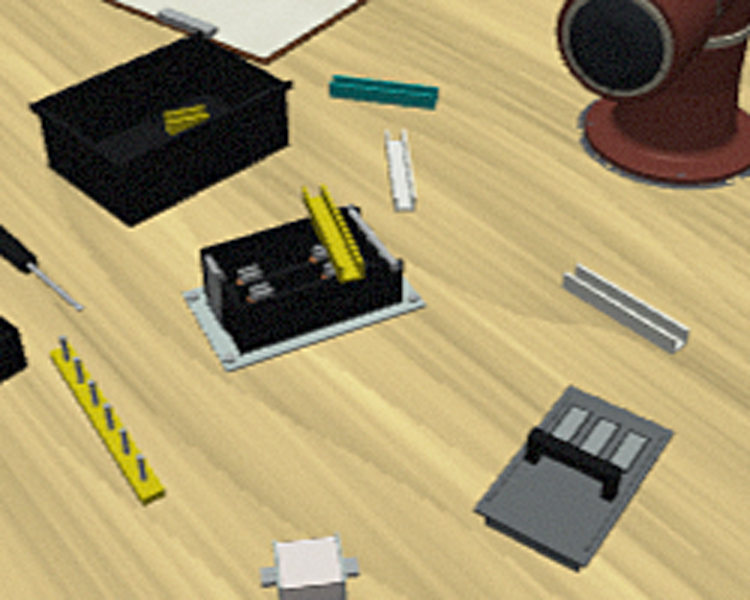

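The top view (left is +y, up is +x) shows the cover at crop (107,180) and the base at (393,150), with the yellow offcut across it at (393,178). The scrap bin is at (665,170). The base's rod end and the cover's label (hook) end both face the robot. White and turquoise decoys lie around them. Next I'll fit the base, offcut and bin precisely.

```bash
cat > h.py <<'E'
from plant import *
import cv2,numpy as np,pickle
from scipy.spatial.transform import Rotation as Ro
def cloud(f):
    d=f["depth"].copy();d[d<=0]=np.nan;v,u=np.mgrid[:400,:640]
    return (np.stack([(u-f["cx"])/f["fx"]*d,(v-f["cy"])/f["fy"]*d,d],-1)-f["t"])@f["R"]
def proj(f,X):
    c=np.asarray(X)@f["R"].T+f["t"];return np.c_[f["fx"]*c[:,0]/c[:,2]+f["cx"],f["fy"]*c[:,1]/c[:,2]+f["cy"]]
def onplane(f,u,v,h):
    r=np.c_[(u-f["cx"])/f["fx"],(v-f["cy"])/f["fy"],np.ones(len(u))]@f["R"];C=-f["R"].T@f["t"]
    return C+r*((h-C[2])/r[:,2])[:,None]
def down(yaw): return Ro.from_euler('z',yaw,degrees=True)*Ro.from_euler('x',180,degrees=True)
def cur():
    s=state();q=s["tool_rot"];return np.array(s["tool_pos"]),Ro.from_quat([q[1],q[2],q[3],q[0]]),s
def delta(p1,R1,p0=None,R0=None):
    if p0 is None: p0,R0,_=cur()
    return np.round(R0.inv().apply(np.array(p1)-p0)*100,2),np.round((R0.inv()*R1).as_rotvec(),4)
E
python3 - <<'E'
from h import *
from scipy.optimize import minimize
fs=pickle.load(open("f0.pkl","rb"))
f=fs["top"];P=cloud(f);hsv=cv2.cvtColor(f["color"],cv2.COLOR_BGR2HSV)
reg=(P[...,0]>.4)&(P[...,0]<.68)&(P[...,1]>-.15)&(P[...,1]<.08)
notwood=reg&((hsv[...,1]<70)|(P[...,2]>.03))
m=cv2.morphologyEx(notwood.astype(np.uint8),cv2.MORPH_OPEN,np.ones((3,3)))
n,l,st,_=cv2.connectedComponentsWithStats(m);m=l==1+np.argmax(st[1:,4])
yel=reg&(hsv[...,0]>18)&(hsv[...,0]<35)&(hsv[...,1]>150)&(P[...,2]>.055)
v,u=np.nonzero(m&~yel&(P[...,2]<.012));Q=onplane(f,u,v,.004)
print("plate",cv2.minAreaRect((Q[:,:2]*1000).astype(np.float32)))
v,u=np.nonzero(yel);print("yel",len(u))
Y=P[yel];print(cv2.minAreaRect((Y[:,:2]*1000).astype(np.float32)),np.percentile(Y[:,2],[2,50,98]))
# rim fit (both cams)
for n in("top","scene"):
    f=fs[n];Pc=cloud(f);hs=cv2.cvtColor(f["color"],cv2.COLOR_BGR2HSV)
    s=(hs[...,1]<150)&(Pc[...,2]>.060)&(Pc[...,2]<.068)&(Pc[...,0]>.43)&(Pc[...,0]<.65)&(Pc[...,1]>-.12)&(Pc[...,1]<.05)
    K=Pc[s][:,:2]
    def cost(a):
        c,sn=np.cos(a[2]),np.sin(a[2]);d=K-a[:2];x=d[:,0]*c+d[:,1]*sn;y=-d[:,0]*sn+d[:,1]*c
        e=np.minimum(np.abs(np.abs(y)-.0495)+np.maximum(-.072-x,0)+np.maximum(x-.09,0),np.abs(x-.0875)+np.maximum(abs(y)-.052,0))
        return np.minimum(e,.008).mean()
    b=min((minimize(cost,[.54+i,-.035+j,np.radians(-12)],method="Nelder-Mead",options=dict(initial_simplex=np.array([[.54+i,-.035+j,-.2],[.548+i,-.035+j,-.2],[.54+i,-.027+j,-.2],[.54+i,-.035+j,-.1]]))) for i in(-.006,0,.006) for j in(-.006,0,.006)),key=lambda r:r.fun)
    print(n,len(K),b.x,np.degrees(b.x[2]),b.fun)
    # cover plate & bar from this cam
    s=(Pc[...,0]>.38)&(Pc[...,0]<.63)&(Pc[...,1]>.2)&(Pc[...,1]<.42)
    for z0,z1 in((.019,.029),(.052,.063)):
        k=Pc[s&(Pc[...,2]>z0)&(Pc[...,2]<z1)];print(" cover",cv2.minAreaRect((k[:,:2]*1000).astype(np.float32)),k[:,2].mean())
E
```

```text
plate ((538.2379150390625, -35.70569610595703), (131.2854766845703, 221.3066864013672), 77.68531799316406)
yel 392
((499.7056579589844, -35.5546875), (138.55389404296875, 25.484777450561523), 68.60967254638672) [0.06183341 0.06951602 0.0871262 ]
top 218 [ 0.53782876 -0.0360228  -0.22319071] -12.78788558098225 0.002954882025160877
 cover ((500.2708740234375, 311.651123046875), (175.9503173828125, 104.69630432128906), 16.957799911499023) 0.023622746399366398
 cover ((512.6607666015625, 315.4227294921875), (14.489730834960938, 84.13916778564453), 16.6213321685791) 0.05651614058695179
scene 216 [ 0.54148146 -0.03200715 -0.21514182] -12.326718180006125 0.0034471310436526856
 cover ((502.35516357421875, 315.8553466796875), (177.49386596679688, 104.64434051513672), 16.730741500854492) 0.024605077412498202
 cover ((515.1530151367188, 320.1909484863281), (16.72085952758789, 84.19872283935547), 18.392610549926758) 0.05737741680012706
```

```bash
cat >> h.py <<'E'
def rows(p1,R1,n,p0=None,R0=None):
    "constant row (shift cm, turn) repeated n times that takes p0,R0 to p1,R1"
    if p0 is None: p0,R0,_=cur()
    w=(R0.inv()*R1).as_rotvec()/n
    A=sum((R0*Ro.from_rotvec(w*k)).as_matrix() for k in range(n))
    return n,np.round(np.linalg.solve(A,np.array(p1)-p0)*100,3),np.round(w,4)
E
python3 - <<'E'
from h import *
print(rows([.5,-.034,.2],down(68.6),20))
E
```

```text
(20, array([ 2.792, -1.039,  0.157]), array([ 0.   ,  0.   , -0.038]))
```

Emit:
{"api": "jog_arm", "payload": {"moves": [[[4,2.79,-1.04,0.16,0,0,-0.038],[4,2.79,-1.04,0.16,0,0,-0.038],[4,2.79,-1.04,0.16,0,0,-0.038],[4,2.79,-1.04,0.16,0,0,-0.038],[4,2.79,-1.04,0.16,0,0,-0.038],[4,2.79,-1.04,0.16,0,0,-0.038],[4,2.79,-1.04,0.16,0,0,-0.038],[4,2.79,-1.04,0.16,0,0,-0.038],[4,2.79,-1.04,0.16,0,0,-0.038],[4,2.79,-1.04,0.16,0,0,-0.038],[4,2.79,-1.04,0.16,0,0,-0.038],[4,2.79,-1.04,0.16,0,0,-0.038],[4,2.79,-1.04,0.16,0,0,-0.038],[4,2.79,-1.04,0.16,0,0,-0.038],[4,2.79,-1.04,0.16,0,0,-0.038],[4,2.79,-1.04,0.16,0,0,-0.038],[4,2.79,-1.04,0.16,0,0,-0.038],[4,2.79,-1.04,0.16,0,0,-0.038],[4,2.79,-1.04,0.16,0,0,-0.038],[4,2.79,-1.04,0.16,0,0,-0.038]]]}}

```text
time: 2.47
tool_pos: [0.4995, -0.0327, 0.1995]
tool_rot: [0.0, 0.825, 0.564, 0.0]
contact_force: [0.9, -0.0, 0.0]
gripper_width: 0.468
grasp_force: 0.0
```

Emit:
{"api": "jog_arm", "payload": {"moves": [[[4,0,0,2.2,0,0,0],[4,0,0,2.2,0,0,0],[4,0,0,2.2,0,0,0],[4,0,0,2.2,0,0,0],[4,0,0,2.2,0,0,0],[4,0,0,2.2,0,0,0],[4,0,0,0.75,0,0,0],[4,0,0,0,0,0,0],[0,0,0,0,0,0,0],[0,0,0,0,0,0,0],[0,0,0,0,0,0,0],[0,0,0,0,0,0,0],[0,0,0,0,0,0,0],[0,0,0,0,0,0,0]]]}}

```text
time: 3.63
tool_pos: [0.5005, -0.0343, 0.0612]
tool_rot: [0.001, 0.826, 0.564, 0.001]
contact_force: [-0.8, -0.2, 4.2]
gripper_width: 0.267
grasp_force: 62.2
```

Run:
```python
from h import *
print(rows([.52,-.34,.2],down(10),12,np.array([.4995,-.0327,.2]),down(68.6)))
print(rows([.505,-.35,.2],down(8),12,np.array([.4995,-.0327,.2]),down(68.6)))
```

```text
(12, array([-1.648,  2.115,  0.   ]), array([-0.    , -0.    ,  0.0852]))
(12, array([-1.775,  2.128,  0.   ]), array([ 0.    , -0.    ,  0.0881]))
```

Emit:
{"api": "jog_arm", "payload": {"moves": [[[0,0,0,-1,0,0,0],[0,0,0,-2.3,0,0,0],[0,0,0,-2.6,0,0,0],[0,0,0,-2.6,0,0,0],[0,0,0,-2.6,0,0,0],[0,0,0,-2.6,0,0,0],[0,-1.77,2.13,0,0,0,0.088],[0,-1.77,2.13,0,0,0,0.088],[0,-1.77,2.13,0,0,0,0.088],[0,-1.77,2.13,0,0,0,0.088],[0,-1.77,2.13,0,0,0,0.088],[0,-1.77,2.13,0,0,0,0.088],[0,-1.77,2.13,0,0,0,0.088],[0,-1.77,2.13,0,0,0,0.088],[0,-1.77,2.13,0,0,0,0.088],[0,-1.77,2.13,0,0,0,0.088],[0,-1.77,2.13,0,0,0,0.088],[0,-1.77,2.13,0,0,0,0.088]]]}}

```text
time: 5.13
tool_pos: [0.5054, -0.3525, 0.1971]
tool_rot: [-0.0, 0.998, 0.069, -0.0]
contact_force: [0.2, -1.1, -1.1]
gripper_width: 0.268
grasp_force: 61.6
```

Run:
```python
from h import *
f=grab_frame("top");P=cloud(f);pickle.dump(f,open("f1.pkl","wb"))
cv2.imwrite("pics/t1.png",cv2.resize(f["color"][120:290,170:490],None,fx=2.5,fy=2.5)[:, :800])
p,R,s=cur();print(p,R.as_euler('xyz',degrees=True),s["gripper_width"],s["grasp_force"],s["contact_force"])
# cleared-base fit check
from scipy.optimize import minimize
```

```text
[ 0.50305693 -0.35657154  0.19706896] [1.79829043e+02 1.42086182e-01 7.49906584e+00] 0.26713749144365134 61.57388225197792 [-1.5269583  -3.06146409 -1.16856329]
```

View pics/t1.png

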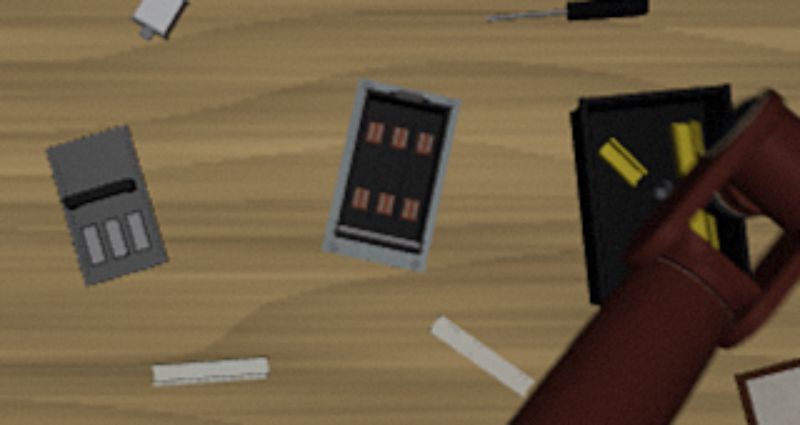

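Emit:
{"api": "jog_arm", "payload": {"moves": [[[0,0,0,2.4,0,0,0],[0,0,0,2.4,0,0,0],[0,0,0,2.4,0,0,0],[0,0,0,2.4,0,0,0],[0,0,0,2.4,0,0,0],[0,0,0,2.0,0,0,0],[0,0,0,0.7,0,0,0],[4.5,0,0,0,0,0,0],[4.5,0,0,0,0,0,0],[4.5,0,0,0,0,0,0],[4.5,0,0,0,0,0,0],[4.5,0,0,-1.5,0,0,0],[4.5,0,0,-2.5,0,0,0],[4.5,0,0,-2.7,0,0,0],[4.5,0,0,-2.7,0,0,0],[4.5,0,0,-2.7,0,0,0],[4.5,0,0,-2.7,0,0,0]]]}}

```text
time: 6.6
tool_pos: [0.5062, -0.3515, 0.201]
tool_rot: [0.001, 0.997, 0.071, 0.001]
contact_force: [0.3, -0.6, -0.1]
gripper_width: 0.524
grasp_force: 0.0
```

Run:
```python
from h import *
yaw=np.radians(16.8);c=np.array([.5003,.3117])-.002*np.array([np.cos(yaw),np.sin(yaw)])
g=c+.015*np.array([np.cos(yaw),np.sin(yaw)]);print("grip",g)
g=np.array([.5135,.3165])
p,R,s=cur();print(p,R.as_euler('xyz',degrees=True))
print(rows([*g,.17],down(106.9),25))
```

```text
grip [0.51274515 0.31545741]
[ 0.50623565 -0.35151212  0.20095485] [ 1.79883190e+02 -9.62601385e-02  8.12968933e+00]
(25, array([ 2.52 , -1.689,  0.123]), array([ 0.0001,  0.    , -0.069 ]))
```

Emit:
{"api": "jog_arm", "payload": {"moves": [[[4.5,2.52,-1.69,0,0,0,-0.069],[4.5,2.52,-1.69,0,0,0,-0.069],[4.5,2.52,-1.69,0,0,0,-0.069],[4.5,2.52,-1.69,0,0,0,-0.069],[4.5,2.52,-1.69,0,0,0,-0.069],[4.5,2.52,-1.69,0,0,0,-0.069],[4.5,2.52,-1.69,0,0,0,-0.069],[4.5,2.52,-1.69,0,0,0,-0.069],[4.5,2.52,-1.69,0,0,0,-0.069],[4.5,2.52,-1.69,0,0,0,-0.069],[4.5,2.52,-1.69,0,0,0,-0.069],[4.5,2.52,-1.69,0,0,0,-0.069],[4.5,2.52,-1.69,0,0,0,-0.069],[4.5,2.52,-1.69,0,0,0,-0.069],[4.5,2.52,-1.69,0,0,0,-0.069],[4.5,2.52,-1.69,0,0,0,-0.069],[4.5,2.52,-1.69,0,0,0,-0.069],[4.5,2.52,-1.69,0,0,0,-0.069],[4.5,2.52,-1.69,0,0,0,-0.069],[4.5,2.52,-1.69,0,0,0,-0.069]]]}}

```text
time: 8.27
tool_pos: [0.6078, 0.2009, 0.1997]
tool_rot: [0.001, 0.723, 0.691, 0.001]
contact_force: [-0.7, 0.7, -0.1]
gripper_width: 0.524
grasp_force: 0.0
```

Run:
```python
from h import *
p,R,s=cur();print(p,R.as_euler('xyz',degrees=True))
print(rows([.5135,.3165,.14],down(106.9),6))
f=grab_frame("top");P=cloud(f);h=cv2.cvtColor(f["color"],cv2.COLOR_BGR2HSV)
y=(h[...,0]>18)&(h[...,0]<35)&(h[...,1]>150)&(P[...,1]<-.24)&(P[...,0]>.35)&(P[...,0]<.68)&(P[...,2]>.005)
n,l,st,ce=cv2.connectedComponentsWithStats(y.astype(np.uint8))
for i in range(1,n):
  if st[i,4]>15: print(st[i],np.percentile(P[l==i],[2,50,98],axis=0).round(3).tolist())
```

```text
[0.60777416 0.20090963 0.19967949] [ 1.79840561e+02 -4.48401289e-02  8.73938141e+01]
(6, array([ 2.078, -1.387,  0.993]), array([ 0.0005, -0.0001, -0.0567]))
[409 175  40  50 741] [[0.437, -0.402, 0.006], [0.503, -0.352, 0.022], [0.573, -0.299, 0.049]]
```

Emit:
{"api": "jog_arm", "payload": {"moves": [[[4.5,2.08,-1.39,1,0,0,-0.0567],[4.5,2.08,-1.39,1,0,0,-0.0567],[4.5,2.08,-1.39,1,0,0,-0.0567],[4.5,2.08,-1.39,1,0,0,-0.0567],[4.5,2.08,-1.39,1,0,0,-0.0567],[4.5,2.08,-1.39,1,0,0,-0.0567],[4.5,0,0,2,0,0,0],[4.5,0,0,2.2,0,0,0],[4.5,0,0,2.2,0,0,0],[4.5,0,0,2.2,0,0,0],[4.5,0,0,1.5,0,0,0],[4.5,0,0,0.6,0,0,0],[4.5,0,0,0,0,0,0],[4.5,0,0,0,0,0,0]]]}}

```text
time: 9.48
tool_pos: [0.5144, 0.3156, 0.0321]
tool_rot: [0.0, 0.597, 0.802, 0.001]
contact_force: [-0.0, -0.2, 1.2]
gripper_width: 0.529
grasp_force: 0.0
```

Run:
```python
from h import *
p,R,s=cur();print(p,R.as_euler('xyz',degrees=True),s["contact_force"])
```

```text
[0.51438719 0.31564028 0.03208267] [ 1.79901032e+02 -1.63157266e-02  1.06669740e+02] [-0.02514427 -0.21163499  1.17739477]
```

Emit:
{"api": "jog_arm", "payload": {"moves": [[[0,0,0,0,0,0,0],[0,0,0,0,0,0,0],[0,0,0,0,0,0,0],[0,0,0,0,0,0,0],[0,0,0,0,0,0,0],[0,0,0,0,0,0,0],[0,0,0,0,0,0,0],[0,0,0,0,0,0,0]]]}}

```text
time: 10.15
tool_pos: [0.5149, 0.3159, 0.0327]
tool_rot: [0.001, 0.597, 0.802, 0.001]
contact_force: [-0.1, -0.5, 5.7]
gripper_width: 0.15
grasp_force: 60.6
```

Run:
```python
from h import *
p,R,s=cur();print(p,R.as_euler('xyz',degrees=True),s["contact_force"],s["ft_torque"],s["gripper_width"])
```

```text
[0.51488561 0.31590356 0.03269179] [ 1.79822529e+02 -1.90944909e-02  1.06683527e+02] [-0.10394288 -0.51691801  5.67004561] [-0.07022395 -0.00674048 -0.03094846] 0.14979349423901997
```

```bash
cat >> h.py <<'E'
B=np.array([.5395,-.035,0]);BY=-12.5;TC=np.array([.015,0,.0327])  # base pose, TCP in cover frame
def toolpose(hook,tilt,B=None,BY=None,TC=None):
    "hook point (mm, base frame), tilt deg free end up -> tool p,R"
    g=globals();B=g["B"] if B is None else B;BY=g["BY"] if BY is None else BY;TC=g["TC"] if TC is None else TC
    Rb=Ro.from_euler('z',BY,degrees=True);Rc=Rb*Ro.from_euler('y',-tilt,degrees=True)
    p=B+Rb.apply(np.array(hook)/1000)+Rc.apply(TC-np.array([-.08,0,.0115]))
    return p,Rc*down(90)
E
python3 - <<'E'
from h import *
p,R,s=cur();p=p+[0,0,.12]
q,Q=toolpose([-63,0,63+60],20);print(q)
print(rows(q,Q,16,p,R))
E
```

```text
[ 0.55806912 -0.03911668  0.1754134 ]
(16, array([-2.258,  0.172, -0.083]), array([-0.0212, -0.0056,  0.0315]))
```

Emit:
{"api": "jog_arm", "payload": {"moves": [[[0,0,0,-0.3,0,0,0],[0,0,0,-0.7,0,0,0],[0,0,0,-1,0,0,0],[0,0,0,-2,0,0,0],[0,0,0,-2,0,0,0],[0,0,0,-2,0,0,0],[0,0,0,-2,0,0,0],[0,0,0,-2,0,0,0]]]}}

```text
time: 10.82
tool_pos: [0.513, 0.3152, 0.1519]
tool_rot: [-0.0, 0.597, 0.802, -0.0]
contact_force: [-0.5, -0.0, -3.4]
gripper_width: 0.151
grasp_force: 59.3
```

Emit:
{"api": "jog_arm", "payload": {"moves": [[[0,-2.26,0.17,-0.08,-0.0212,-0.0056,0.0315],[0,-2.26,0.17,-0.08,-0.0212,-0.0056,0.0315],[0,-2.26,0.17,-0.08,-0.0212,-0.0056,0.0315],[0,-2.26,0.17,-0.08,-0.0212,-0.0056,0.0315],[0,-2.26,0.17,-0.08,-0.0212,-0.0056,0.0315],[0,-2.26,0.17,-0.08,-0.0212,-0.0056,0.0315],[0,-2.26,0.17,-0.08,-0.0212,-0.0056,0.0315],[0,-2.26,0.17,-0.08,-0.0212,-0.0056,0.0315],[0,-2.26,0.17,-0.08,-0.0212,-0.0056,0.0315],[0,-2.26,0.17,-0.08,-0.0212,-0.0056,0.0315],[0,-2.26,0.17,-0.08,-0.0212,-0.0056,0.0315],[0,-2.26,0.17,-0.08,-0.0212,-0.0056,0.0315],[0,-2.26,0.17,-0.08,-0.0212,-0.0056,0.0315],[0,-2.26,0.17,-0.08,-0.0212,-0.0056,0.0315],[0,-2.26,0.17,-0.08,-0.0212,-0.0056,0.0315],[0,-2.26,0.17,-0.08,-0.0212,-0.0056,0.0315],[0,0,0,0,0,0,0]]]}}

```text
time: 12.23
tool_pos: [0.5552, -0.0427, 0.1732]
tool_rot: [0.135, 0.769, 0.615, 0.107]
contact_force: [-0.3, 0.1, -3.6]
gripper_width: 0.151
grasp_force: 59.3
```

Run:
```python
from h import *
p,R,s=cur();q,Q=toolpose([-63,0,123],20);print(p,(p-q)*1000,(Q.inv()*R).as_rotvec(degrees=True).round(2),s["gripper_width"])
fs={n:grab_frame(n) for n in("scene","top")};pickle.dump(fs,open("f2.pkl","wb"))
f=fs["scene"];a=cv2.resize(f["color"][90:270,220:420],None,fx=3,fy=3,interpolation=cv2.INTER_CUBIC)
cv2.imwrite("pics/s2.png",a)
# cover plane fit from depth: expected pose
Rb=Ro.from_euler('z',BY,degrees=True)
RC=R*down(90).inv(); O=p-RC.apply(TC)
for n,f in fs.items():
    P=cloud(f).reshape(-1,3);L=RC.inv().apply(P-O)*1000
    k=L[(abs(L[:,2]-24)<6)&(abs(L[:,0])<100)&(abs(L[:,1])<65)]
    A=np.c_[k[:,:2],np.ones(len(k))];c=np.linalg.lstsq(A,k[:,2],rcond=None)[0]
    print(n,len(k),"z=",c.round(4),cv2.minAreaRect(k[:,:2].astype(np.float32)))
```

```text
[ 0.55520716 -0.04273127  0.17318731] [-2.86195767 -3.61459933 -2.22608738] [ 0.15 -0.22  0.17] 0.1505371689841841
scene 947 z= [-5.80000e-03 -1.15000e-02  2.49717e+01] ((2.334197998046875, 5.529781341552734), (106.30181884765625, 178.10330200195312), 89.2354507446289)
top 933 z= [-1.9000e-03 -1.1000e-03  2.3922e+01] ((2.7534027099609375, 1.4806060791015625), (174.56817626953125, 103.82550048828125), 0.09990566223859787)
```

View pics/s2.png

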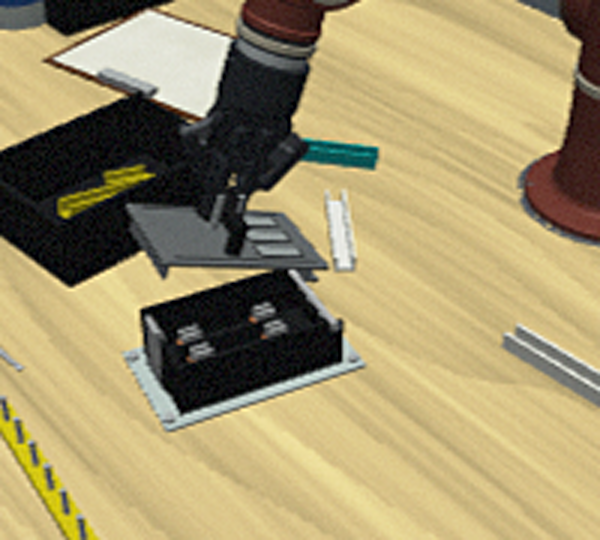

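The cover is held firmly with the expected tilt, hooks (crop 320,270) above the rod (315,300), and the long yellow offcut is in the bin. I'll refit the now-cleared base so the cover-to-base offset comes from one camera.

Run:
```python
from h import *
from scipy.optimize import minimize
f2=pickle.load(open("f2.pkl","rb"));f1=pickle.load(open("f1.pkl","rb"))
f0=pickle.load(open("f0.pkl","rb"))
for n,f in(("top1",f1),("scene2",f2["scene"]),("scene0",f0["scene"])):
    P=cloud(f);h=cv2.cvtColor(f["color"],cv2.COLOR_BGR2HSV)
    near=(P[...,0]>.40)&(P[...,0]<.68)&(P[...,1]>-.13)&(P[...,1]<.07)
    m=near&(h[...,1]<80)&(P[...,2]<.012)&(P[...,2]>-.006)&(h[...,2]>70)
    m=cv2.morphologyEx(m.astype(np.uint8),cv2.MORPH_OPEN,np.ones((2,2)))>0
    v,u=np.nonzero(m);Q=onplane(f,u,v,.004)
    print(n,"plate",len(u),cv2.minAreaRect((Q[:,:2]*1000).astype(np.float32)))
    s=(h[...,1]<150)&near&(P[...,2]>.060)&(P[...,2]<.069)
    K=P[s][:,:2]
    def cost(a):
        c,sn=np.cos(a[2]),np.sin(a[2]);d=K-a[:2];x=d[:,0]*c+d[:,1]*sn;y=-d[:,0]*sn+d[:,1]*c
        e=np.minimum(np.abs(np.abs(y)-.0495)+np.maximum(-.072-x,0)+np.maximum(x-.09,0),np.abs(x-.0875)+np.maximum(abs(y)-.052,0))
        return np.minimum(e,.006).mean()
    r=[minimize(cost,[.54+i,-.035+j,-.218],method="Nelder-Mead",options=dict(initial_simplex=np.array([[.54+i,-.035+j,-.218],[.544+i,-.035+j,-.218],[.54+i,-.031+j,-.218],[.54+i,-.035+j,-.19]]))) for i in(-.004,0,.004) for j in(-.004,0,.004)]
    b=min(r,key=lambda r:r.fun);print("  rim",len(K),b.x.round(4),np.degrees(b.x[2]).round(2),b.fun.round(5))
    c=np.array([np.cos(b.x[2]),np.sin(b.x[2])]);d=K-b.x[:2];x=d@c;y=d@[-c[1],c[0]]
    print("  x edges",np.percentile(x,[1,99])*1e3," y:",np.percentile(y,[1,99])*1e3)
    # rod
    L=Ro.from_euler('z',12.5,degrees=True).apply(P.reshape(-1,3)-[b.x[0],b.x[1],0])*1000
    k=L[(abs(L[:,1])<40)&(L[:,2]>50)&(L[:,2]<66)&(L[:,0]<-65)&(L[:,0]>-95)];print("  rod",len(k),k.mean(0).round(1))
```

```text
top1 plate 834 ((534.8839721679688, -38.4212646484375), (132.33468627929688, 221.94635009765625), 77.677978515625)
  rim 251 [ 0.5381 -0.0364 -0.2181] -12.49 0.00225
  x edges [-85.71832747  90.66082222]  y: [-51.95051915  51.98554896]
  rod 69 [-79.2   0.5  59.6]
scene2 plate 514 ((539.41259765625, -26.073745727539062), (133.8913116455078, 223.65443420410156), 77.42012786865234)
  rim 238 [ 0.5403 -0.032  -0.2199] -12.6 0.00284
  x edges [-82.12357385  96.2991611 ]  y: [-55.01819666  54.21379642]
  rod 47 [-78.1   0.8  60.8]
scene0 plate 519 ((539.2232666015625, -26.031494140625), (133.8913116455078, 224.0424041748047), 77.42012786865234)
  rim 219 [ 0.5413 -0.032  -0.2152] -12.33 0.00304
  x edges [-83.07409875  94.85873001]  y: [-57.37130295  54.30293497]
  rod 49 [-79.3   1.7  60.2]
```

```bash
sed -i 's/^B=np.array(\[[^]]*\])/B=np.array([.538,-.0374,0])/' h.py
python3 - <<'E'
from h import *
print(rows(*toolpose([-63,0,63.5],20),8))
a=toolpose([-63,0,63.5],20);print(rows(*toolpose([-80,0,57],20),9,*a))
E
```

```text
(8, array([-0.011, -0.233,  0.678]), array([-0.0004,  0.0002, -0.0001]))
(9, array([-0.   , -0.202,  0.003]), array([0., 0., 0.]))
```

Emit:
{"api": "jog_arm", "payload": {"moves": [[[0,-0.01,-0.23,0.68,0,0,0],[0,-0.01,-0.23,0.68,0,0,0],[0,-0.01,-0.23,0.68,0,0,0],[0,-0.01,-0.23,0.68,0,0,0],[0,-0.01,-0.23,0.68,0,0,0],[0,-0.01,-0.23,0.68,0,0,0],[0,-0.01,-0.23,0.68,0,0,0],[0,-0.01,-0.23,0.68,0,0,0],[0,0,0,0,0,0,0],[0,0,0,0,0,0,0]]]}}

```text
time: 13.17
tool_pos: [0.5572, -0.0411, 0.1151]
tool_rot: [0.135, 0.768, 0.617, 0.107]
contact_force: [-0.2, -0.1, -2.0]
gripper_width: 0.151
grasp_force: 59.3
```

Run:
```python
from h import *
p,R,s=cur();q,Q=toolpose([-63,0,63.5],20);print((p-q)*1000,(Q.inv()*R).as_rotvec(degrees=True).round(2),s["contact_force"],s["ft_torque"])
fs={n:grab_frame(n) for n in("scene","top")};pickle.dump(fs,open("f3.pkl","wb"))
f=fs["scene"];a=cv2.resize(f["color"][150:250,250:370],None,fx=5,fy=5,interpolation=cv2.INTER_CUBIC)
cv2.imwrite("pics/s3.png",a)
```

```text
[ 0.6522269   0.45674305 -0.8417191 ] [ 0.19 -0.07 -0.02] [-0.23012975 -0.05929723 -1.97635955] [ 0.07000427  0.28828248 -0.00888202]
```

View pics/s3.png

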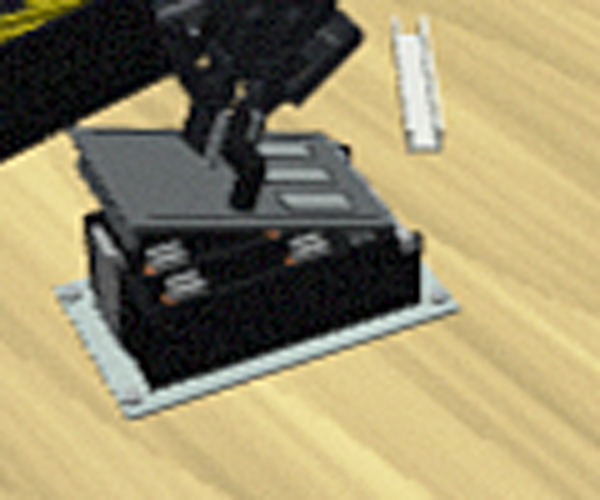

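Emit:
{"api": "jog_arm", "payload": {"moves": [[[0,0,-0.2,0,0,0,0],[0,0,-0.2,0,0,0,0],[0,0,-0.2,0,0,0,0],[0,0,-0.2,0,0,0,0],[0,0,-0.2,0,0,0,0],[0,0,-0.2,0,0,0,0],[0,0,0,0,0,0,0]]]}}

```text
time: 13.85
tool_pos: [0.546, -0.0386, 0.1114]
tool_rot: [0.135, 0.768, 0.617, 0.107]
contact_force: [-0.3, -0.8, -3.6]
gripper_width: 0.153
grasp_force: 59.4
```

Run:
```python
from h import *
p,R,s=cur();q,Q=toolpose([-63,0,63.5],20);print(R.inv().apply(p-q)*1000,(Q.inv()*R).as_rotvec(degrees=True).round(2),s["contact_force"],s["ft_torque"])
```

```text
[  0.61952948 -11.79907156   0.50318689] [ 0.15 -0.07 -0.02] [-0.29754987 -0.81970078 -3.62470151] [0.05259256 0.31329312 0.00486857]
```

Emit:
{"api": "jog_arm", "payload": {"moves": [[[0,0,-0.15,0,0,0,0],[0,0,-0.15,0,0,0,0],[0,0,-0.15,0,0,0,0],[0,0,-0.15,0,0,0,0],[0,0,-0.1,0,0,0,0],[0,0,0,0,0,0,0]]]}}

```text
time: 14.35
tool_pos: [0.5399, -0.0372, 0.1092]
tool_rot: [0.135, 0.768, 0.617, 0.107]
contact_force: [0.8, 0.8, -3.6]
gripper_width: 0.152
grasp_force: 59.4
```

Run:
```python
from h import *
p,R,s=cur();q,Q=toolpose([-63,0,63.5],20);print(R.inv().apply(p-q)*1000,(Q.inv()*R).as_rotvec(degrees=True).round(2),s["contact_force"],s["ft_torque"])
```

```text
[  0.61981064 -18.4896338    0.45697443] [ 0.13 -0.07 -0.02] [ 0.82370743  0.77605042 -3.5758951 ] [0.03139856 0.28967688 0.0603961 ]
```

Emit:
{"api": "jog_arm", "payload": {"moves": [[[0,0,-0.1,0,0,0,0],[0,0,-0.1,0,0,0,0],[0,0,0,0,0,0,0]]]}}

```text
time: 14.6
tool_pos: [0.5392, -0.0371, 0.1097]
tool_rot: [0.136, 0.768, 0.616, 0.108]
contact_force: [3.4, -0.8, -1.8]
gripper_width: 0.146
grasp_force: 59.3
```

Run:
```python
from h import *
p,R,s=cur();q,Q=toolpose([-63,0,63.5],20);print(R.inv().apply(p-q)*1000,(Q.inv()*R).as_rotvec(degrees=True).round(2),s["contact_force"],s["ft_torque"])
```

```text
[  0.54786665 -18.95845868  -0.26992176] [-0.05 -0.07 -0.02] [ 3.3759251  -0.8211192  -1.79548295] [-0.05997087 -0.26463326 -0.04429982]
```

```bash
sed -i 's/^B=np.array(\[[^]]*\])/B=np.array([.539,-.0373,0])/' h.py
python3 - <<'E'
from h import *
p,R,s=cur();q,Q=toolpose([-82,0,57],20);print(R.inv().apply(p-q)*1000)
q,Q=toolpose([-80.8,0,57.2],20);print(R.inv().apply(q-p)*1000)
print(rows(*toolpose([-80.8,0,57.2],5),12,q,Q))
E
```

```text
[ 0.22713609  0.22158446 -0.19055208]
[-0.22728101  0.97427509  0.41397975]
(12, array([-0.   ,  0.044,  0.208]), array([ 0.0218, -0.    , -0.    ]))
```

Emit:
{"api": "jog_arm", "payload": {"moves": [[[0,0,0.1,-0.03,0,0,0],[0,0,0.1,0,0,0,0],[0,0,0.044,0.208,0.0218,0,0],[0,0,0.044,0.208,0.0218,0,0],[0,0,0.044,0.208,0.0218,0,0],[0,0,0.044,0.208,0.0218,0,0],[0,0,0.044,0.208,0.0218,0,0],[0,0,0.044,0.208,0.0218,0,0],[0,0,0,0,0,0,0]]]}}

```text
time: 15.35
tool_pos: [0.5466, -0.0388, 0.0982]
tool_rot: [0.084, 0.775, 0.622, 0.067]
contact_force: [-0.8, -0.3, -3.7]
gripper_width: 0.151
grasp_force: 59.3
```

Run:
```python
from h import *
p,R,s=cur();q,Q=toolpose([-80.8,0,57.2],12.5);print(R.inv().apply(p-q)*1000,(Q.inv()*R).as_rotvec(degrees=True).round(2),s["contact_force"],s["ft_torque"])
```

```text
[0.19563109 0.36859633 0.33286278] [ 0.2  -0.07 -0.01] [-0.80217498 -0.32078682 -3.72325087] [0.06026706 0.15689493 0.00208845]
```

Emit:
{"api": "jog_arm", "payload": {"moves": [[[0,0,0.03,0.21,0.0218,0,0],[0,0,0.03,0.21,0.0218,0,0],[0,0,0.03,0.21,0.0218,0,0],[0,0,0.03,0.21,0.0218,0,0],[0,0,0.03,0.21,0.0218,0,0],[0,0,0,0,0,0,0]]]}}

```text
time: 15.85
tool_pos: [0.5498, -0.0395, 0.0882]
tool_rot: [0.042, 0.779, 0.625, 0.033]
contact_force: [-0.6, -0.4, -2.9]
gripper_width: 0.152
grasp_force: 59.3
```

Run:
```python
from h import *
p,R,s=cur();q,Q=toolpose([-80.8,0,57.2],6.25);print(R.inv().apply(p-q)*1000,(Q.inv()*R).as_rotvec(degrees=True).round(2),s["contact_force"],s["ft_torque"])
fs={n:grab_frame(n) for n in("scene","top")};pickle.dump(fs,open("f4.pkl","wb"))
f=fs["scene"];a=cv2.resize(f["color"][150:250,250:370],None,fx=5,fy=5,interpolation=cv2.INTER_CUBIC)
cv2.imwrite("pics/s4.png",a)
```

```text
[ 0.16775939 -0.36480319  0.40730691] [ 0.18 -0.07  0.  ] [-0.60617466 -0.41485382 -2.87759219] [-0.02065492  0.04229291  0.01247765]
```

View pics/s4.png

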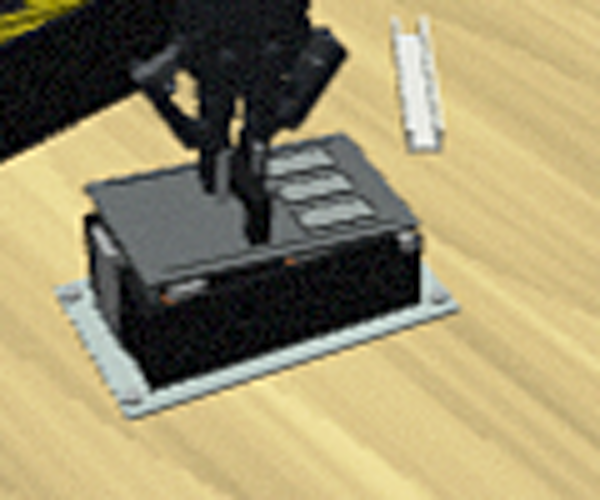

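Emit:
{"api": "jog_arm", "payload": {"moves": [[[0,0,0.03,0.21,0.0218,0,0],[0,0,0.02,0.1,0.011,0,0],[0,0,0,0,0,0,0],[1.8,0,0,0,0,0,0],[2.5,0,0,0,0,0,0],[4,0,0,0,0,0,0],[4,0,0,0,0,0,0],[4,0,0,-1.5,0,0,0],[4,0,0,-2,0,0,0],[2,0,0,-2,0,0,0],[0,0,0,-2,0,0,0],[0,0,0,0,0,0,0],[0,0,0,0,0,0,0]]]}}

```text
time: 17.03
tool_pos: [0.5455, -0.0383, 0.1618]
tool_rot: [0.031, 0.779, 0.625, 0.024]
contact_force: [-0.1, -0.5, -0.7]
gripper_width: 0.002
grasp_force: 0.0
```

Run:
```python
from h import *
p,R,s=cur();print(p,s["contact_force"],s["gripper_width"])
Rb=Ro.from_euler('z',BY,degrees=True)
def rel(f,B):
    L=Rb.inv().apply(cloud(f).reshape(-1,3)-B)*1000
    k=L[(abs(L[:,1])<56)&(L[:,0]>-95)&(L[:,0]<86)&(L[:,2]>60)&(L[:,2]<92)&~((abs(L[:,0]-14)<25))]
    A=np.c_[k[:,:2],np.ones(len(k))];c=np.linalg.lstsq(A,k[:,2],rcond=None)[0]
    print(len(k),"plane",c,"tilt deg",np.degrees(c[0]),"front z",c[0]*85+c[2],"rear",-80*c[0]+c[2],"x range",np.percentile(k[:,0],[1,99]),np.percentile(k[:,1],[1,99]))
for n in("top","scene"): rel(grab_frame(n),B)
t=B+Rb.apply([.066,0,.105]);print(t,rows(t,down(90+BY),8))
```

```text
[ 0.54549307 -0.03834322  0.16180997] [-0.06491328 -0.46357228 -0.70509051] 0.0016150777369661176
646 plane [6.69739934e-02 1.05268943e-04 7.43720782e+01] tilt deg 3.8373271609027846 front z 80.06486766341771 rear 69.01415874681435 x range [-88.31491615  85.00653814] [-51.27675169  43.48484005]
918 plane [ 5.66938466e-02 -3.75995405e-02  7.51426880e+01] tilt deg 3.2483181354388444 front z 79.9616649983487 rear 70.6071803067663 x range [-86.17685144  84.9415257 ] [-45.5133256   55.43571315]
[ 0.60343554 -0.05158501  0.105     ] (8, array([-0.004,  0.735,  0.706]), array([0.0091, 0.0002, 0.    ]))
```

Emit:
{"api": "jog_arm", "payload": {"moves": [[[0,0,0.735,0.2,0.0091,0,0],[0,0,0.735,0.2,0.0091,0,0],[0,0,0.735,0.2,0.0091,0,0],[0,0,0.735,0.2,0.0091,0,0],[0,0,0.735,0.7,0.0091,0,0],[0,0,0.735,1.0,0.0091,0,0],[0,0,0.735,1.5,0.0091,0,0],[0,0,0.735,1.5,0.0091,0,0],[0,0,0,1.0,0,0,0],[0,0,0,0.8,0,0,0],[0,0,0,0.4,0,0,0],[0,0,0,0,0,0,0]]]}}

```text
time: 18.13
tool_pos: [0.6019, -0.051, 0.0839]
tool_rot: [-0.0, 0.78, 0.626, -0.001]
contact_force: [0.3, 0.9, 0.1]
gripper_width: -0.001
grasp_force: 0.0
```

Run:
```python
from h import *
p,R,s=cur();print(p,R.as_euler('xyz',degrees=True),s["contact_force"],s["gripper_width"],Ro.from_euler('z',-BY,degrees=True).apply(p-B)*1e3)
```

```text
[ 0.60192941 -0.0509573   0.08393965] [-1.79917939e+02  7.37772397e-02  7.75051827e+01] [0.30538185 0.94023658 0.07667205] -0.0010619613404700076 [64.39370822  0.28685262 83.93964789]
```

Now press slowly: 5 mm to reach contact, then watch the force.

Emit:
{"api": "jog_arm", "payload": {"moves": [[[0,0,0,0.2,0,0,0],[0,0,0,0.2,0,0,0],[0,0,0,0.1,0,0,0],[0,0,0,0.1,0,0,0],[0,0,0,0.1,0,0,0],[0,0,0,0,0,0,0]]]}}

```text
time: 18.63
tool_pos: [0.6037, -0.0514, 0.0793]
tool_rot: [0.001, 0.78, 0.626, 0.0]
contact_force: [-0.3, 0.3, 1.4]
gripper_width: -0.002
grasp_force: 0.7
```

Emit:
{"api": "jog_arm", "payload": {"moves": [[[0,0,0,0.1,0,0,0],[0,0,0,0.1,0,0,0],[0,0,0,0,0,0,0]]]}}

```text
time: 18.88
tool_pos: [0.6039, -0.0514, 0.0773]
tool_rot: [0.002, 0.78, 0.626, 0.0]
contact_force: [0.5, 0.4, -1.1]
gripper_width: 0.002
grasp_force: 0.0
```

Emit:
{"api": "jog_arm", "payload": {"moves": [[[0,0,0,0.1,0,0,0],[0,0,0,0.1,0,0,0],[0,0,0,0.1,0,0,0],[0,0,0,0,0,0,0]]]}}

```text
time: 19.22
tool_pos: [0.6034, -0.0513, 0.0734]
tool_rot: [0.001, 0.78, 0.626, -0.0]
contact_force: [0.8, -0.2, 1.2]
gripper_width: -0.003
grasp_force: 0.4
```

```bash
cat >> h.py <<'E'
Rb=Ro.from_euler('z',BY,degrees=True)
def rel(f,B):
    L=Rb.inv().apply(cloud(f).reshape(-1,3)-B)*1000
    k=L[(abs(L[:,1])<48)&(L[:,0]>-85)&(L[:,0]<86)&(L[:,2]>60)&(L[:,2]<86)&(abs(L[:,0]-14)>20)]
    for _ in range(3):
        A=np.c_[k[:,:2],np.ones(len(k))];c=np.linalg.lstsq(A,k[:,2],rcond=None)[0];k=k[abs(A@c-k[:,2])<4]
    print(len(k),"tilt",np.degrees(c[:2]).round(2),"front z",round(c[0]*85+c[2],1),"rear",round(-80*c[0]+c[2],1))
E
python3 - <<'E'
from h import *
p,R,s=cur();print(p,s["contact_force"])
fs={n:grab_frame(n) for n in("scene","top")}
for n in fs: rel(fs[n],B)
f=fs["scene"];a=cv2.resize(f["color"][150:250,250:370],None,fx=5,fy=5,interpolation=cv2.INTER_CUBIC)
cv2.imwrite("pics/s5.png",a)
E
```

```text
[ 0.60337112 -0.05134108  0.07335133] [ 0.7857215  -0.23525466  1.1795754 ]
682 tilt [ 1.3  -0.08] front z 74.4 rear 70.7
130 tilt [3.33 0.27] front z 74.7 rear 65.2
```

View pics/s5.png

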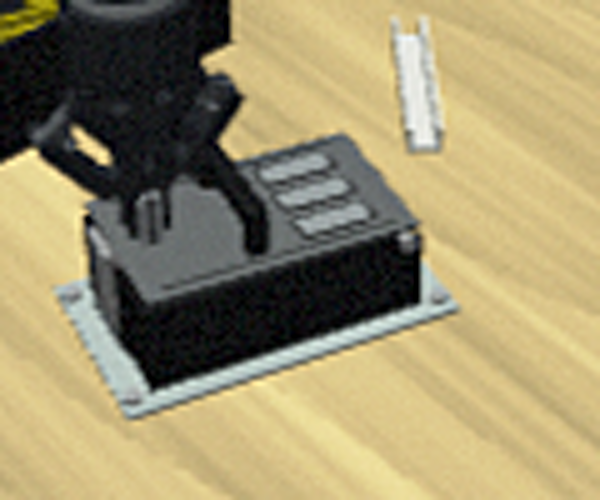

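The picture shows the cover hooked and nearly level, with the fingers pressing at (150,230) and the front about 4 mm high. Keep pressing gently.

Emit:
{"api": "jog_arm", "payload": {"moves": [[[0,0,0,0.1,0,0,0],[0,0,0,0.1,0,0,0],[0,0,0,0,0,0,0]]]}}

```text
time: 19.57
tool_pos: [0.6029, -0.0512, 0.0711]
tool_rot: [0.001, 0.78, 0.626, -0.0]
contact_force: [0.3, -0.2, -0.5]
gripper_width: -0.002
grasp_force: 0.0
```

Emit:
{"api": "jog_arm", "payload": {"moves": [[[0,0,0,0.1,0,0,0],[0,0,0,0,0,0,0]]]}}

```text
time: 19.73
tool_pos: [0.6031, -0.0513, 0.0703]
tool_rot: [0.001, 0.78, 0.626, -0.0]
contact_force: [0.6, 0.5, 0.2]
gripper_width: -0.003
grasp_force: 0.0
```

Emit:
{"api": "jog_arm", "payload": {"moves": [[[0,0,0,0.1,0,0,0],[0,0,0,0.05,0,0,0],[0,0,0,0,0,0,0]]]}}

```text
time: 19.98
tool_pos: [0.6033, -0.0513, 0.0701]
tool_rot: [0.001, 0.78, 0.626, -0.0]
contact_force: [-3.0, 0.2, 4.4]
gripper_width: -0.0
grasp_force: 2.5
```

Run:
```python
from h import *
p,R,s=cur();print(p,s["contact_force"],s["ft_torque"])
rel(grab_frame("scene"),B)
```

```text
[ 0.60334229 -0.05131825  0.07006582] [-2.95481595  0.24940652  4.38473665] [ 0.09344832  0.48322223 -0.01293905]
693 tilt [-0.1  -0.04] front z 70.9 rear 71.2
```

Emit:
{"api": "jog_arm", "payload": {"moves": [[[0,0,0,0.1,0,0,0],[0,0,0,0.05,0,0,0],[0,0,0,0,0,0,0]]]}}

```text
time: 20.28
tool_pos: [0.6034, -0.0514, 0.07]
tool_rot: [0.001, 0.78, 0.626, -0.0]
contact_force: [-7.3, 0.7, 12.4]
gripper_width: -0.003
grasp_force: 6.2
```

Emit:
{"api": "jog_arm", "payload": {"moves": [[[0,0,0,-0.2,0,0,0],[0,0,0,-0.3,0,0,0],[0,0,0,-1,0,0,0],[0,0,0,-2.5,0,0,0],[0,0,0,-2.5,0,0,0],[0,0,-1,-3,0,0,0],[0,0,-3,-2,0,0,0],[0,0,-3,-2,0,0,0],[0,0,-3,-2,0,0,0],[0,0,-3,-1,0,0,0],[0,0,-3,-1,0,0,0],[0,0,0,0,0,0,0]]]}}

```text
time: 21.28
tool_pos: [0.4449, -0.0157, 0.2459]
tool_rot: [0.003, 0.78, 0.626, 0.002]
contact_force: [1.3, -0.6, 0.2]
gripper_width: 0.001
grasp_force: 0.0
```

Run:
```python
from h import *
p,R,s=cur();print(p,s["contact_force"])
fs={n:grab_frame(n) for n in("scene","top")}
for n,f in fs.items():
    rel(f,B)
    P=cloud(f);L=Rb.inv().apply(P.reshape(-1,3)-B)*1000
    k=L[(abs(L[:,1])<12)&(L[:,0]>80)&(L[:,0]<110)&(L[:,2]>66)];print(n,"catch",len(k),k.round(1).tolist()[:14])
a=[cv2.resize(f["color"][r0:r0+90,c0:c0+100],None,fx=4,fy=4,interpolation=cv2.INTER_CUBIC) for f,r0,c0 in((fs["scene"],155,250),(fs["top"],145,275))]
cv2.imwrite("pics/s6.png",np.hstack(a))
```

```text
[ 0.44492575 -0.01566624  0.24585313] [ 1.27710779 -0.62225753  0.18792838]
810 tilt [-0.01 -0.17] front z 71.0 rear 71.0
scene catch 30 [[94.0, -10.2, 84.1], [95.7, -5.6, 84.3], [93.1, -4.3, 84.2], [96.4, -4.5, 81.5], [94.6, -0.2, 84.1], [92.2, 1.7, 84.6], [96.7, -4.6, 77.7], [97.0, 6.7, 86.1], [93.8, 5.9, 84.4], [88.6, -1.2, 77.3], [83.6, -7.8, 70.6], [81.2, -5.4, 71.5], [96.2, -7.6, 71.6], [96.1, 2.6, 79.0]]
608 tilt [-0.4  -0.38] front z 69.2 rear 70.3
top catch 48 [[94.4, 10.8, 81.7], [94.4, 8.0, 85.5], [95.4, 5.1, 83.4], [91.1, 10.2, 84.1], [91.9, 7.4, 83.3], [92.2, 4.5, 85.3], [92.9, 1.6, 85.1], [94.3, -1.3, 80.1], [94.3, -4.1, 83.9], [95.7, -7.1, 79.5], [95.5, -9.8, 84.5], [89.1, 9.5, 78.1], [90.0, 6.6, 76.5], [89.4, 3.9, 84.5]]
```

View pics/s6.png

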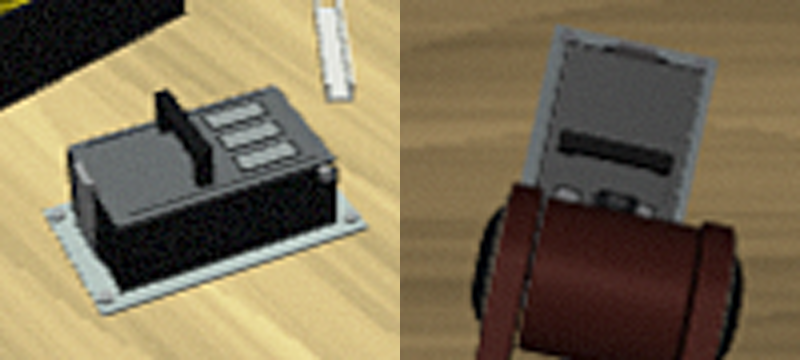

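The cover sits level, and the catch shows at its +x end (top view, crop 635,52). I'll compare the catch position with the first frame to confirm it sprang back.

Run:
```python
from h import *
f0=pickle.load(open("f0.pkl","rb"))
for n in("scene","top"):
    for f in(f0[n],grab_frame(n)):
        L=Rb.inv().apply(cloud(f).reshape(-1,3)-B)*1000
        k=L[(abs(L[:,1])<13)&(L[:,0]>80)&(L[:,0]<110)&(L[:,2]>79)&(L[:,2]<88)];print(n,len(k),k.mean(0).round(2),k[:,0].std().round(2))
```

```text
scene 12 [93.94  0.35 82.61] 2.02
scene 12 [94.01  1.34 83.05] 1.85
top 23 [ 9.158e+01 -9.000e-02  8.224e+01] 2.94
top 18 [92.31 -1.42 83.23] 2.3
```

```bash
python3 -c "
from plant import *
print(job_done())"
```

```text
the job is handed in; nothing more can be done
None
```

The job is handed in after about 21.5 s of robot time: the offcut is in the scrap bin, and the cover is hooked under the rod, level on the rim and held by the catch. The force readings while pressing peaked at about 12 N, and the arm touched nothing else that I could see.

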